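Clamp a pipe saddle on the filing mandrel

ROBOT

A 6-joint arm with a two-finger parallel gripper is mounted at the origin on a cart in front of the work surface, level with it; the furniture and walls round the work are solid. World frame = base frame: x ahead of the robot, y to its left, z up, the work surface at z = 0. Lengths are in m, angles in rad, forces in N, time in s.
With the tool pointing down it reaches from about 0.4 to 0.825 m from the base axis. Payload 7 kg.
Tool frame: the origin (TCP) lies on the centre line of the jaws, within the pads' length; the fingertips stand 22 mm ahead of it and the grasp point (between the pads) lies 3 mm ahead of it; z points along the fingers, y is the line along which they close (so a half turn about z gives the same grasp; the last joint's range is limited). The gripper opens to 88 mm and grips with 3 to 60 N. Pads are 19 mm wide; open, the fingers measure 130 mm over their backs; the gripper's body (78 mm by 193 mm) begins 47 mm behind the grasp point.
Start: joints at [1.43, 0.359, 0.012, 0, -1.224, -0.288], TCP at [0.281, 0.614, 0.217] pointing down, gripper open.
Joint ranges: [-3.07, 3.07], [-1.43, 2.12], [-1.02, 1.25], [-3.03, 1.67], [-3.05, -0], [-3.03, 3.03]. Speed limits (rad/s): [2.39, 2.39, 3.01, 3.14, 3.14, 3.14].

INTERFACE

Orientations are given as a unit quaternion [w, x, y, z].
In Python, from bench import monitor, viewer, bot gives the robot as it stands. The module is installed in compiled form; this text tells all that it offers.
- The arm moves only by the shell command python3 -m crank 'ROWS' [FORCE]. ROWS is JSON, a list of rows, each a list of 5 numbers: the closure, from 0 (fully open) to 1 (shut), then the shift along the tool's x, y, z in m, then the turn about the tool's z in rad. In form: [[fingers, dx, dy, dz, spin], ...]. A call has 1 to 10 rows; each row shifts and turns the commanded pose from where the row before left it, along the tool's axes as they then stand; what a row does not reach is not made up. A row lasts 1/10 s, in which the tool goes at most 50 mm and 8.59 degrees, less where a joint would pass 70% of its speed; a pose out of reach is approached as far as the arm can. A call with a gripper value outside its range is refused whole. The fingers move at their own pace and stop on an object; FORCE is the grip in N (left out, the last holds). Time passes only in rows, so rows that do not move let the fingers close. It gives the time, the measured TCP pose, the force, the opening and the grip force at its end, in the units of the state.
- monitor.observe(): the state, without advancing time (a new reading comes with each control period).
- viewer.camera(name): name is "scene" or "side" or "wrist"; returns the picture (400x640x3 uint8, red, green, blue); there is no depth.
- viewer.camera_info(name): a dict with "fx", "fy", "cx", "cy" (pixels), "rvec" (rotation vector, rad) and "tvec" (3), from world to camera coordinates, as OpenCV has them. Camera axes: x right, y down, z forward; pixel columns grow to the right and rows downward; lengths in m; the calibration is good to about 2 mm. A picture is of the moment at which its call begins: read the wrist's pose just before it. camera_info takes no time and is no camera call; for the wrist camera it gives the pose at the moment of the call.
- bot.close_job(): hands the job in; it is judged then, once.
The state is a dict: "clock": time; "qpos": joint angles; "joint_vel": joint speeds; "effort": joint torques, N m; "tcp_pos": TCP position; "eef_rot": TCP orientation; "force": force on the tool from outside, world axes, zero at the start; "torque": the same for the moment, N m; "finger_gap": opening from 0.0 (shut) to 1.0 (fully open); "grip_force": force on a finger pad.
Only numpy, scipy, OpenCV 4.12 (cv2) and the standard library are available. Lean on these libraries where they do the work, as an engineer would, in place of code of your own. Each camera call takes 0.05 s, during which the arm holds its last target. There are 200 camera calls.

TASK

Load the filing jig: hang the wide pipe saddle (the larger of the two steel straps, the one that fits) astride the mandrel, centred along it where the clamp's rubber foot comes down, square to the mandrel with a leg on each side. Then swing the weighted hold-down arm over until its rubber foot presses on top of the saddle, ready for filing its edges, and let go. Leave the narrow saddle and the small bottle of ink where they are.

Things in the scene. Friction and masses are not known exactly. Their poses are not given: they have to be found in the camera images.
- saddle_wide: wide pipe saddle: bare steel strip 34 mm wide, 4 mm thick, bent to an upside-down U with foot flanges; loose, about 0.2 kg, stands on its feet, 75 mm high. Origin: centre of underside, z up. x: from leg to leg (legs 50 mm apart outside, 42 inside, straight up to 50 mm, then a half-round arch; feet 4 mm thick reach out to x = +-53 mm). y: through the arch. Same after half a turn about z
- saddle_wide_crown (a point): middle of the inner (lower) surface of the wide saddle's arch, 71 mm above its origin: what rests on the mandrel's top line when it hangs there. Axes as the saddle's
- saddle_narrow: narrow pipe saddle, same shape but smaller: 50 mm high, 33 mm across the legs outside and 27 inside (too narrow for the mandrel), strip 26 mm wide, feet out to x = +-40 mm; loose. Origin: centre of underside, axes as the wide one's. The two may have changed places. Not to be used
- filing_jig: fixed jig: steel base plate 100 x 250 x 16 mm, origin at the centre of its underside, y along the mandrel. A grey pedestal 58 x 52 mm, 124 mm high, stands at y = +76 mm; from it the mandrel, a round bar 36 mm thick, sticks out level to -y, axis 85 mm up, free from a 48 mm collar (ends at y = +40 mm) to its tapered nose (full size to y = -68, tip at y = -96 mm)
- mandrel_seat (a point): point on the mandrel's top line, 103 mm above the bench, at y = -20 mm in the jig's frame, where the arm's rubber foot comes down; the saddle's crown point belongs here. Axes as the jig's
- clamp_arm (a joint): angle of the hold-down arm (rad). 0: shut, level along the jig's -y over the mandrel (about 0.017 when resting on the saddle); 1.57: upright; starts near 2.0 (stop), leaning back away from the mandrel. Held by its own weight: above 1.7 it drops back open, below 1.4 it falls shut by itself within about 1 s, pressing about 4 N at its foot; a push of 2 N on the ball tips it over
- clamp_pin (a point): hinge pin of the arm, at y = +78 mm in the jig's frame, 148 mm above the bench; the arm turns in the upright plane of the mandrel's axis. The arm is 18 mm wide and 12 mm thick; its rubber foot (20 mm wide) is 98 mm from the pin and stands out 42 mm on the mandrel side. Axes as the jig's
- clamp_ball (a point): centre of the dark steel ball, 38 mm thick, that weights the free end of the arm, 150 mm from the pin: push it from behind, towards the mandrel's nose
- ink_bottle: small dark bottle, 42 mm wide and 54 mm high, standing loose at the back right. Origin: centre of its underside. To be left alone
Things that resemble listed ones, but are neither listed nor needed, are in the scene too. What is shaped like the saddle_wide but orange is not meant.

How it is judged:
At the end, for the whole second after the job is handed in: The wide saddle hangs at rest astride the mandrel: crown within 10 mm of the seat along it, 6 mm across, 4 mm in height; square to it within 0.15 rad, upright within 0.2 rad. The arm is shut (below 0.05 rad), its foot pressing on the saddle with over 1 N (x of saddle_wide_crown in the frame of mandrel_seat between -0.006 and 0.006 m and y of saddle_wide_crown in the frame of mandrel_seat between -0.01 and 0.01 m and z of saddle_wide_crown in the frame of mandrel_seat between -0.004 and 0.004 m and angle between the y axis of saddle_wide and the y axis of filing_jig, either way round below 0.15 rad and angle between saddle_wide's own z axis and vertical below 0.2 rad and value of joint clamp_arm below 0.05 rad and contact force between clamp_arm and saddle_wide above 1 N and linear speed of saddle_wide below 0.02 m/s); the robot touches nothing.
It fails at once if the narrow saddle is moved by more than 30 mm (distance of saddle_narrow from where it was at the start of the episode above 0.03 m).
It fails at once if the ink bottle is tipped or moved by more than 30 mm (distance of ink_bottle from where it was at the start of the episode above 0.03 m or angle between ink_bottle's own z axis and vertical above 0.5 rad).
It also fails if it takes over 56 s, if anything falls off the work surface, if the arm or the gripper's body presses on something with over 40 N, if the wrist force passes 120 N, or if a joint passes its speed limit or range.

## Working session

There is one attempt and no reset: what is moved stays moved. The work goes in short steps, Python scripts to look and compute and a shell command to move; the robot and the scene stay as the last step left them, time stands still between calls to the robot, and variables do not carry over. Pictures are saved under pics/ and viewed, at most 10 in all, crops included, and the job is handed in when it is done.

```bash
mkdir -p pics; cat > h.py <<'E'
import numpy as np, cv2
from bench import monitor, viewer, bot
def cam(n):
    i=viewer.camera_info(n); K=np.array([[i['fx'],0,i['cx']],[0,i['fy'],i['cy']],[0,0,1.]])
    R=cv2.Rodrigues(np.array(i['rvec'],float))[0]; return K,R,np.array(i['tvec'],float)
def shot(n,f):
    c=cam(n); im=viewer.camera(n); cv2.imwrite('pics/'+f,im[:,:,::-1]); return im,c
def ray(c,p):
    K,R,t=c; d=R.T@np.linalg.inv(K)@[p[0],p[1],1]; return -R.T@t,d
def onz(c,p,z):
    o,d=ray(c,p); return o+d*(z-o[2])/d[2]
def proj(c,X):
    K,R,t=c; q=K@(R@np.asarray(X,float)+t); return q[:2]/q[2]
E
python3 - <<'E'
from h import *
a,c=shot('scene','a.png'); b,d=shot('side','b.png')
for n,k in(('scene',c),('side',d)): print(n,-k[1].T@k[2],k[1][2],k[0][0,0])
print(monitor.observe())
E
```

```text
scene [ 0.01783549 -1.16182014  1.15905894] [ 0.34753255  0.63457213 -0.69031829] 513.300681667815
side [ 0.56339206 -1.18320385  0.75671864] [-0.0326619   0.83051066 -0.55604429] 404.1453356602111
{'clock': 0.1, 'qpos': array([ 1.43011250e+00,  3.59344850e-01,  1.11393215e-02, -3.01153340e-04,
       -1.22407447e+00, -2.88142457e-01]), 'joint_vel': array([-0.00015983, -0.00158714,  0.001314  , -0.00025047,  0.00081314,
       -0.0011116 ]), 'effort': array([-4.23403408e-04, -5.84160233e+01,  2.93750972e+01,  7.01531410e+00,
        1.01638897e-02, -5.79012908e-05]), 'tcp_pos': array([0.2804825 , 0.61347317, 0.21569371]), 'eef_rot': array([ 7.50247218e-04,  9.77090241e-01, -2.12824085e-01, -8.65481365e-05]), 'force': array([-0.86416612, -0.11881995, -0.24736849]), 'torque': array([-0.03573866, -0.01479766, -0.0414298 ]), 'grip_force': 0.0, 'finger_gap': 1.0005100040494432}
```

View pics/a.png

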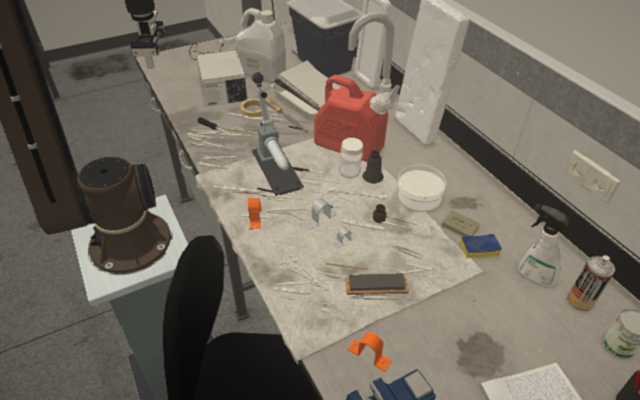

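View pics/b.png

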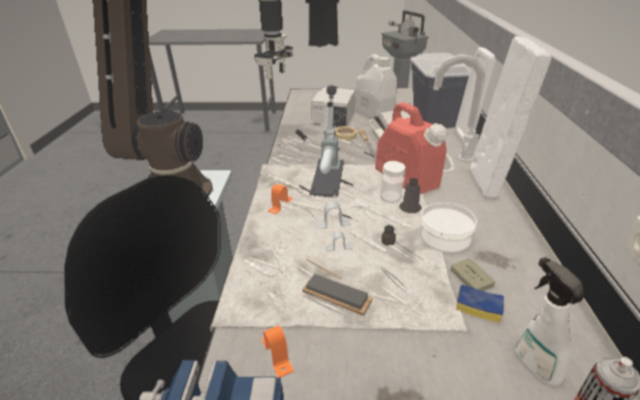

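The scene view shows a larger grey strap at (320,211), a smaller grey one at (344,236), and orange look-alikes at (255,212) and (373,350). The jig is at (275,160), with its ball at (257,77). The side view shows the same straps at (333,215) and (338,240). I choose the larger grey one and check it in a crop.

```bash
python3 - <<'E'
from h import *
a=cv2.imread('pics/a.png');b=cv2.imread('pics/b.png')
A=cv2.resize(a[60:260,230:400],None,fx=3,fy=3,interpolation=cv2.INTER_CUBIC)[:600,:400*1]
A=cv2.resize(a[140:260,235:365],(390,360),interpolation=cv2.INTER_CUBIC)
B=cv2.resize(b[140:260,270:400],(390,360),interpolation=cv2.INTER_CUBIC)
cv2.imwrite('pics/c.png',np.hstack([A,B]))
c=cam('scene');d=cam('side')
for n,k,p in(('sc wide',c,(320,211)),('sc nar',c,(344,236)),('bottle',c,(380,213)),('jig',c,(283,172))): print(n,onz(k,p,.03))
for n,k,p in(('sd wide',d,(333,215)),('sd nar',d,(338,240)),('jig',d,(327,178))): print(n,onz(k,p,.03))
E
```

```text
sc wide [ 0.54630519 -0.17687614  0.03      ]
sc nar [ 0.56030533 -0.30142867  0.03      ]
bottle [ 0.70610199 -0.27074878  0.03      ]
jig [0.52280321 0.04312881 0.03      ]
sd wide [ 0.54577331 -0.17476303  0.03      ]
sd nar [ 0.56175139 -0.29529582  0.03      ]
jig [0.52113033 0.04851494 0.03      ]
```

View pics/c.png

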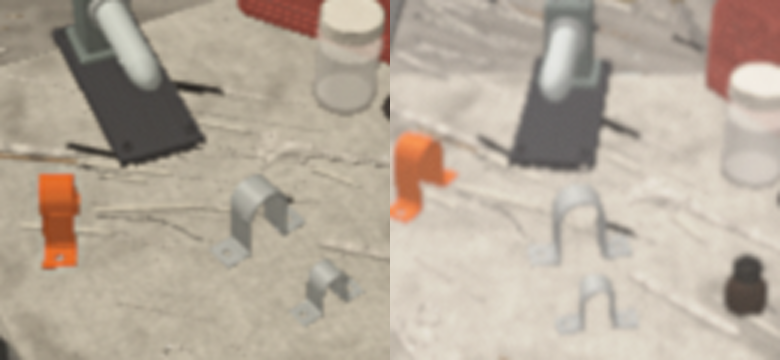

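The crop confirms the wide grey saddle at scene (320,211), about (0.546, -0.176) in world, larger than the narrow one at (344,236). The mandrel points roughly to -y. I lift and turn, then traverse above everything.

```bash
python3 -m crank '[[0,0,0,-0.05,0.15],[0,0,0,-0.05,0.15],[0,0,0,-0.05,0.15],[0,0,0,-0.05,0.15],[0,0,0,0,0.14],[0,0,0,0,0.14],[0,0,0,0,0.13],[0,0,0,0,0.13]]'
python3 -m crank '[[0,0.046,-0.016,0,0],[0,0.046,-0.016,0,0],[0,0.046,-0.016,0,0],[0,0.046,-0.016,0,0],[0,0.046,-0.016,0,0],[0,0.046,-0.016,0,0],[0,0.046,-0.016,0,0],[0,0.046,-0.016,0,0],[0,0.046,-0.016,0,0]]'
python3 - <<'E'
from h import *
K,R,t=cam('wrist'); print(-R.T@t,R,K[0,0]); s=monitor.observe(); print(s['qpos'],s['eef_rot'])
E
```

```text
clock: 0.9
tcp_pos: [0.2805, 0.6138, 0.416]
eef_rot: [-0.0, -0.706, 0.708, -0.0]
force: [0.1, -0.2, -0.5]
finger_gap: 0.999
grip_force: 0.0
clock: 1.8
tcp_pos: [0.4254, 0.1981, 0.4166]
eef_rot: [-0.0, 0.708, -0.706, -0.0]
force: [1.5, 0.0, -0.7]
finger_gap: 0.999
grip_force: 0.0
[0.42626802 0.11467332 0.58456462] [[-9.99995606e-01 -2.90942190e-03 -5.67953738e-04]
 [-2.94241830e-03  9.50954405e-01  3.09317088e-01]
 [-3.59835801e-04  3.09317401e-01 -9.50958788e-01]] 290.36405908417356
[ 8.56795431e-01 -5.88064975e-02 -4.74176313e-02 -1.54872510e-04
 -1.58192223e+00 -8.54235108e-01] [-1.25733705e-04  7.08012020e-01 -7.06200366e-01 -8.64526408e-05]
```

```bash
python3 -m crank '[[0,0.042,-0.018,0,0],[0,0.042,-0.018,0,0],[0,0.042,-0.018,0,0],[0,0.042,-0.018,0,0],[0,0.042,-0.018,0,0],[0,0.042,-0.018,0,0],[0,0,0,0,0],[0,0,0,0,0]]'
python3 - <<'E'
from h import *
im,c=shot('wrist','d.png'); np.savez('d.npz',K=c[0],R=c[1],t=c[2])
E
```

```text
clock: 2.6
tcp_pos: [0.534, -0.0528, 0.4157]
eef_rot: [-0.001, -0.707, 0.707, 0.001]
force: [-0.3, 0.2, 0.2]
finger_gap: 1.001
grip_force: 0.0
```

View pics/d.png

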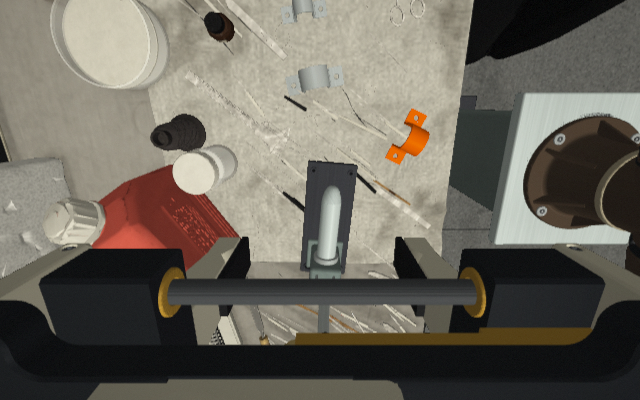

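Wrist view: wide saddle at (315,78), narrow at (303,10), ink bottle (219,27), jig plate (330,215) with the mandrel nose at (333,188). Now I measure the plate, mandrel and saddle with masks.

```bash
cat > m.py <<'E'
from h import *
def big(m,x0,y0):
    cs,_=cv2.findContours(m.astype(np.uint8),cv2.RETR_EXTERNAL,cv2.CHAIN_APPROX_NONE)
    return max(cs,key=cv2.contourArea)+np.array([x0,y0])
im=cv2.imread('pics/d.png');z=np.load('d.npz');c=(z['K'],z['R'],z['t'])
hsv=cv2.cvtColor(im,cv2.COLOR_BGR2HSV)
def sub(x0,x1,y0,y1): return hsv[y0:y1,x0:x1].astype(int)
s=sub(270,360,55,100); m=((s[...,0]>60)|(s[...,1]<14))&(s[...,2]>70)
k=big(m,270,55); r=cv2.minAreaRect(k); print('saddle',r,cv2.contourArea(k)); 
s=sub(295,375,150,280); m2=(s[...,2]<85)
k2=big(m2,295,150); h=cv2.convexHull(k2); q=cv2.approxPolyDP(h,5,True)[:,0]; print('plate',q.tolist(),[onz(c,p,.016)[:2].round(4).tolist() for p in q])
s=sub(305,355,180,262); m3=(s[...,2]>110)
for row in range(195,250,8):
    a=np.where(hsv[row,305:355,2]>115)[0]+305; print(row,a.min(),a.max(),onz(c,((a.min()+a.max())/2,row),.085)[:2].round(4),onz(c,(a.max(),row),.085)[0]-onz(c,(a.min(),row),.085)[0])
cv2.drawContours(im,[k],-1,(0,0,255),1);cv2.drawContours(im,[k2],-1,(0,255,0),1)
cv2.imwrite('pics/e.png',cv2.resize(im[40:290,260:400],None,fx=2.4*1,fy=2.4,interpolation=cv2.INTER_NEAREST))
E
python3 m.py
```

```text
saddle ((314.1038818359375, 77.88523864746094), (23.718603134155273, 57.111297607421875), 78.17850494384766) 1046.5
plate [[309, 160], [356, 165], [374, 189], [374, 279], [295, 279], [295, 199]] [[0.559, -0.0326], [0.466, -0.0225], [0.4276, 0.0269], [0.416, 0.2383], [0.5943, 0.238], [0.5889, 0.0482]]
195 325 354 [0.5021 0.0183] -0.05214297959854136
203 323 354 [0.5036 0.0335] -0.0562396080880071
211 322 354 [0.5043 0.0489] -0.058580126772374286
219 321 354 [0.5049 0.0647] -0.06096347382474265
227 321 354 [0.5047 0.0807] -0.06152668288055951
235 320 354 [0.5053 0.0971] -0.06398192787377888
243 309 354 [0.5155 0.1137] -0.0854746034221941
```

View pics/e.png

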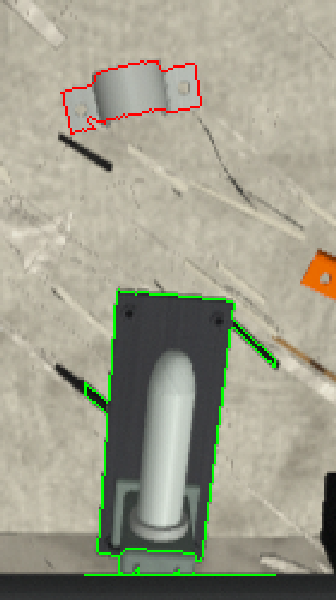

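The red contour fits the saddle feet, with the left foot's corner slightly ragged, and the green one fits the plate. The mandrel mask leaked onto the bench, so I refit it row by row.

```bash
cat > m2.py <<'E'
import contextlib,io
with contextlib.redirect_stdout(io.StringIO()): from m import *
g=hsv[...,2].astype(float)
def edges(row,x0,x1,rise):  # subpixel strongest gradient
    d=np.gradient(g[row,x0:x1]); d=d if rise else -d; i=int(d.argmax()); return x0+i
P=[];L=[];Rr=[]
for r in range(198,238,2):
    a=edges(r,316,330,True); b=edges(r,332,348,False); P.append((onz(c,(a,r),.085)[:2]+onz(c,(b,r),.085)[:2])/2)
    if r==216: print('mandrel width',onz(c,(a,r),.085)[:2]-onz(c,(b,r),.085)[:2])
for r in range(166,230,2):
    L.append(onz(c,(edges(r,300,314,False),r),.016)[:2]); Rr.append(onz(c,(edges(r,345,362,True),r),.016)[:2])
for n,Q in(('mandrel',P),('plL',L),('plR',Rr)):
    Q=np.array(Q); y=Q[:,1]; f=np.polyfit(y,Q[:,0],1); w=abs(Q[:,0]-np.polyval(f,y))<.004; f=np.polyfit(y[w],Q[w,0],1); print(n,f,'x at y=.05:',np.polyval(f,.05),np.std(Q[w,0]-np.polyval(f,y[w])),w.sum())
F=[onz(c,(x,155+int(np.gradient(g[155:172,x]).argmin())),.016)[:2] for x in range(313,353,3)]
F=np.array(F); print('front',np.polyfit(F[:,0],F[:,1],1), np.polyval(np.polyfit(F[:,0],F[:,1],1),.513))
# saddle feet ends at z=.004, crown at z=.075
b=cv2.boxPoints(r0:=cv2.minAreaRect(k)); B=np.array([onz(c,p,.004)[:2] for p in b]); print('saddle feet box',B.round(4).tolist(),B.mean(0))
E
python3 m2.py
```

```text
mandrel width [ 3.49775579e-02 -3.50115271e-05]
mandrel [0.07738315 0.51489471] x at y=.05: 0.5187638700797585 0.0003779016899587417 20
plL [0.0845193  0.56457769] x at y=.05: 0.5688036596810987 0.0011483183047829152 31
plR [0.079319   0.46497705] x at y=.05: 0.46894300259764315 0.0006703937101779621 30
front [-0.07758089  0.01036321] -0.02943578921488961
saddle feet box [[0.6037, -0.1931], [0.5013, -0.2127], [0.4915, -0.1734], [0.5962, -0.1529]] [ 0.54816437 -0.18301656]
```

Seat ≈ (0.5207, 0.0753), with jig yaw tilted 0.08 and plate and mandrel agreeing (width 35 mm against 36). Saddle ≈ (0.548, -0.180) at +0.19 rad, feet span 106 mm as it should be. I go above it for a closer look.

```bash
python3 -m crank '[[0,0.0212,-0.0023,0.036,0],[0,0.0212,-0.0023,0.036,0],[0,0.0212,-0.0023,0.036,0],[0,0.0212,-0.0023,0.036,0],[0,0.0212,-0.0023,0.036,0],[0,0.0212,-0.0023,0.036,0],[0,0,0,0,-0.1],[0,0,0,0,-0.09],[0,0,0,0,0],[0,0,0,0,0]]'
python3 - <<'E'
from h import *
im,c=shot('wrist','f.png'); np.savez('f.npz',K=c[0],R=c[1],t=c[2])
s=monitor.observe(); p=s['tcp_pos']; print(p)
from scipy.spatial.transform import Rotation as Ro
q=s['eef_rot'];M=Ro.from_quat([*q[1:],q[0]]).as_matrix(); print(M)
E
```

```text
clock: 3.65
tcp_pos: [0.5483, -0.1776, 0.201]
eef_rot: [-0.0, 0.771, -0.636, 0.0]
force: [0.7, -0.6, 0.7]
finger_gap: 0.999
grip_force: 0.0
[ 0.54831305 -0.17777969  0.2010944 ]
[[ 1.89877948e-01 -9.81807225e-01  9.68681969e-04]
 [-9.81807700e-01 -1.89877921e-01  1.21351480e-04]
 [ 6.47875581e-05 -9.74101386e-04 -9.99999523e-01]]
```

View pics/f.png

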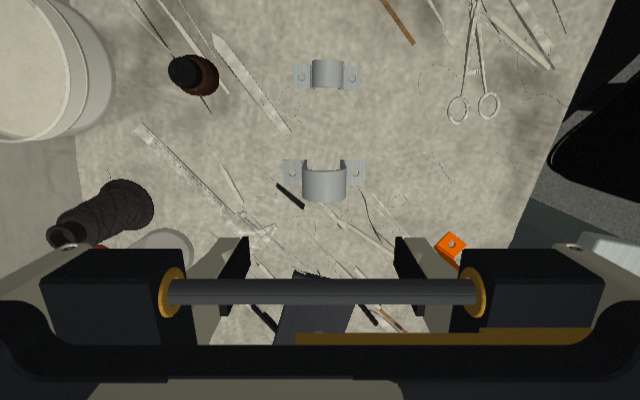

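The wide saddle is at (324,178), square to the image, with its foot holes near (293,172) and (355,173) and the narrow one at (327,74). I compute the feet centre.

```bash
python3 - <<'E'
from h import *
z=np.load('f.npz');c=(z['K'],z['R'],z['t']);im=cv2.imread('pics/f.png');h=cv2.cvtColor(im,cv2.COLOR_BGR2HSV).astype(int)
s=h[150:210,270:380]; m=(((s[...,0]>60)|(s[...,1]<14))&(s[...,2]>90)).astype(np.uint8)
m=cv2.morphologyEx(m,cv2.MORPH_OPEN,np.ones((3,3)))
n,lab,st,ce=cv2.connectedComponentsWithStats(m); i=1+st[1:,4].argmax(); q=lab==i
cols=np.where(q.sum(0)>8)[0]; x0,x1=cols.min()+270,cols.max()+270
F=[]
for lo,hi in((x0,x0+14),(x1-13,x1+1)):
    rr=[(np.where(q[:,x-270])[0].min()+150,np.where(q[:,x-270])[0].max()+150) for x in range(lo,hi)]; F.append(np.median(rr,0))
print(x0,x1,F)
a=onz(c,(x0-.5,F[0].mean()),.004);b=onz(c,(x1+.5,F[1].mean()),.004); print(a,b,(a+b)/2,np.linalg.norm(a-b),np.arctan2(*(a-b)[[1,0]]))
print('strip',onz(c,(x0,F[0][0]),.004)-onz(c,(x0,F[0][1]),.004))
r=[np.where(q[:,x-270])[0].max()+150 for x in range(318,331)];print('crown near edge',np.median(r),onz(c,(324,np.median(r)),.075))
k=np.where(q[195-150])[0]+270; print('crown row',k.min(),k.max(),onz(c,((k.min()+k.max())/2,195),.06))
E
```

```text
341 363 [array([164.5, 183.5]), array([160.5, 183.5])]
[ 0.52527363 -0.18088231  0.004     ] [ 0.49686339 -0.18907071  0.004     ] [ 0.51106851 -0.18497651  0.004     ] 0.029566736783260106 0.2806147954627675
strip [ 0.00526161 -0.02443416  0.        ]Traceback (most recent call last):
  File "<stdin>", line 13, in <module>
    return umr_maximum(a, axis, None, out, keepdims, initial, where)
ValueError: zero-size array to reduction operation maximum which has no identity
```

```bash
python3 - <<'E'
from h import *
z=np.load('f.npz');c=(z['K'],z['R'],z['t'])
a=onz(c,(283,172.5),.004);b=onz(c,(366,172.5),.004);print(a,b,(a+b)/2,np.linalg.norm(a-b))
print('holes',(onz(c,(293,173),.004)+onz(c,(355,173),.004))/2)
print('crown edge mid',onz(c,(324,201.5),.075), 'far/near foot',onz(c,(288,160),.004),onz(c,(288,186),.004))
o=np.array([.5483,-.1776]);R=np.array([[.19,-.982],[-.982,-.19]])
print('tool xy shift',R.T@(((a+b)/2)[:2]-o))
E
```

```text
[ 0.59815763 -0.16874012  0.004     ] [ 0.49356078 -0.18904462  0.004     ] [ 0.5458592  -0.17889237  0.004     ] 0.10654939682610087
holes [ 0.54635836 -0.17812743  0.004     ]
crown edge mid [ 0.54394921 -0.16345717  0.075     ] far/near foot [ 0.59436385 -0.18594779  0.004     ] [ 0.58906629 -0.15220603  0.004     ]
tool xy shift [0.00080536 0.00264241]
```

```bash
python3 -m crank '[[0,0.001,0.0025,0.038,0],[0,0,0,0.038,0],[0,0,0,0.038,0],[0,0,0,0.039,0],[0,0,0,0,0],[0,0,0,0,0]]' 20
python3 -m crank '[[1,0,0,0,0],[1,0,0,0,0],[1,0,0,0,0],[1,0,0,0,0],[1,0,0,0,0],[1,0,0,0,0]]' 20
```

```text
clock: 4.3
tcp_pos: [0.5461, -0.1801, 0.0482]
eef_rot: [0.0, 0.772, -0.636, -0.0]
force: [0.7, 0.1, -0.0]
finger_gap: 1.002
grip_force: 0.0
clock: 4.9
tcp_pos: [0.546, -0.1803, 0.0479]
eef_rot: [-0.0, 0.772, -0.636, 0.0]
force: [0.0, 1.1, 3.2]
finger_gap: 0.529
grip_force: 20.0
```

Gripped, 20 N at about 47–50 mm. I lift, square up to the jig and move above the seat.

```bash
python3 -m crank '[[1,0,0,-0.043,0],[1,0,0,-0.043,0],[1,0,0,-0.044,0],[1,0,0,0,0.135],[1,0,0,0,0.135],[1,0,0,0,0]]' 20
python3 -m crank '[[1,-0.042,0.0076,0,0],[1,-0.042,0.0076,0,0],[1,-0.042,0.0076,0,0],[1,-0.042,0.0076,0,0],[1,-0.042,0.0076,0,0],[1,-0.041,0.0075,0,0],[1,0,0,0,0],[1,0,0,0,0]]'
python3 - <<'E'
from h import *
im,c=shot('wrist','g.png');b,d=shot('side','g2.png')
p=proj(d,[.52,.07,.12]).astype(int);print(p)
x,y=p;B=cv2.resize(b[y-60:y+60,x-60:x+60],(400,400),interpolation=cv2.INTER_CUBIC)
A=cv2.resize(im[130:380,200:450],(400,400))
cv2.imwrite('pics/g3.png',np.hstack([A,B])[:,:,::-1])
E
```

```text
clock: 5.5
tcp_pos: [0.5454, -0.1802, 0.1776]
eef_rot: [0.0, -0.678, 0.735, 0.0]
force: [-0.0, -0.5, -2.1]
finger_gap: 0.528
grip_force: 19.8
clock: 6.3
tcp_pos: [0.5195, 0.0744, 0.1771]
eef_rot: [-0.001, -0.681, 0.732, 0.0]
force: [0.1, -0.7, -1.6]
finger_gap: 0.532
grip_force: 19.7
[326 152]
```

View pics/g3.png

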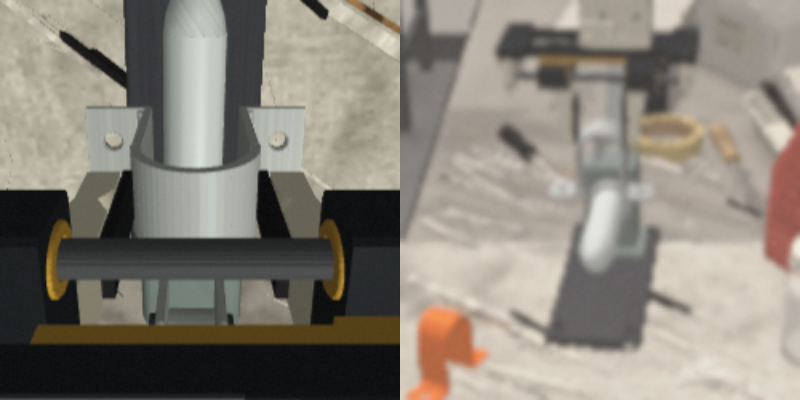

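The saddle (centre ≈196 in the crop) lines up with the mandrel (≈195) and is square to it; the side view shows it above the bar between collar and nose. Lowering.

```bash
python3 -m crank '[[1,0,0,0.02,0],[1,0,0,0.02,0],[1,0,0,0.015,0],[1,0,0,0.01,0],[1,0,0,0.01,0],[1,0,0,0,0]]'
python3 -m crank '[[1,0,0,0.01,0],[1,0,0,0.008,0],[1,0,0,0.002,0],[1,0,0,0,0],[1,0,0,0,0]]'
```

```text
clock: 7.0
tcp_pos: [0.5194, 0.0727, 0.1014]
eef_rot: [-0.001, -0.679, 0.734, 0.0]
force: [0.4, -0.4, -1.4]
finger_gap: 0.531
grip_force: 19.7
clock: 7.5
tcp_pos: [0.5202, 0.0736, 0.0828]
eef_rot: [0.0, -0.679, 0.734, -0.0]
force: [0.0, 0.6, -1.0]
finger_gap: 0.532
grip_force: 19.7
```

```bash
python3 -m crank '[[1,0,0,0.002,0],[1,0,0,0.001,0],[1,0,0,0,0],[1,0,0,0,0]]'
python3 -m crank '[[0.36,0,0,0,0],[0.3,0,0,0,0],[0.2,0,0,0,0],[0.1,0,0,0,0],[0,0,0,0,0],[0,0,0,0,0],[0,0,0,0,0],[0,0,0,0,0]]'
python3 - <<'E'
from h import *
im,c=shot('wrist','i.png')
cv2.imwrite('pics/i3.png',cv2.resize(im[130:380,170:470],(600,500))[:,:,::-1])
print(monitor.observe()['tcp_pos'])
E
```

```text
clock: 7.9
tcp_pos: [0.5202, 0.0736, 0.0798]
eef_rot: [0.0, -0.679, 0.734, -0.0]
force: [-1.0, 0.4, 1.3]
finger_gap: 0.534
grip_force: 19.9
clock: 8.7
tcp_pos: [0.52, 0.0735, 0.0795]
eef_rot: [0.0, -0.679, 0.734, 0.0]
force: [0.2, 0.2, -0.2]
finger_gap: 1.001
grip_force: 0.0
[0.51996211 0.07350171 0.07955344]
```

View pics/i3.png

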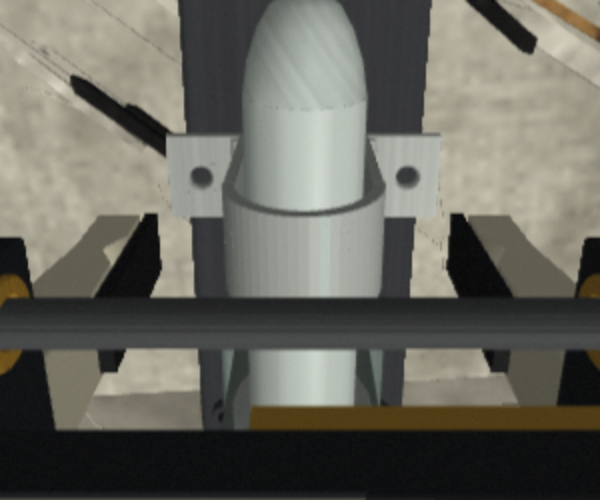

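The saddle hangs astride, crown on the bar, square, and the fingers are clear. Before going behind the ball, I check the red can's position and height against my path, and the ball's position.

```bash
python3 - <<'E'
from h import *
c=cam('scene');d=cam('side')
def tri(p,q):
    P=[k[0]@np.c_[k[1],k[2]] for k in(c,d)]
    X=cv2.triangulatePoints(P[0],P[1],np.array(p,float).reshape(2,1),np.array(q,float).reshape(2,1))[:,0]; X=X[:3]/X[3]; return X.round(3),(proj(c,X)-p).round(1)
print('ball',tri((257,77),(331,91))); print('can handle top',tri((335,78),(403,106))); print('can left corner',tri((318,118),(380,140)))
print('ball exp',proj(c,[.534,.235,.284]),proj(d,[.534,.235,.284]))
E
python3 -m crank '[[0,0,0,-0.04,0],[0,0,0,-0.05,0],[0,0,0,-0.05,0],[0,0,0,-0.05,0],[0,0,0,-0.05,0],[0,0,0,-0.05,0],[1,0,0,-0.02,0],[1,0,0,0,0],[1,0,0,0,0],[1,0,0,0,0]]'
```

```text
ball (array([0.535, 0.244, 0.28 ]), array([-0.2,  0.5]))
can handle top (array([0.783, 0.163, 0.252]), array([-0.1,  0.2]))
can left corner (array([0.707, 0.139, 0.131]), array([ 0.2, -0.6]))
ball exp [257.60364056  77.63677626] [331.26270732  89.98276925]
clock: 9.75
tcp_pos: [0.5194, 0.0734, 0.3882]
eef_rot: [-0.001, -0.679, 0.734, 0.0]
force: [0.3, -0.4, -0.5]
finger_gap: 0.698
grip_force: 0.0
```

The ball matches the expected position, and the can is clear (x > 0.70, top 0.25). I go over and behind the ball.

```bash
python3 -m crank '[[1,-0.045,0,0,0],[1,-0.045,0,0,0],[1,-0.045,0,0,0],[1,-0.045,0,0,0],[1,-0.045,0,0,0],[1,0,0,0,0],[1,0,0,0.03,0],[1,0,0,0.03,0],[1,0,0,0.03,0],[1,0,0,0,0]]'
```

```text
clock: 10.75
tcp_pos: [0.5352, 0.2961, 0.294]
eef_rot: [-0.005, -0.679, 0.734, 0.0]
force: [0.3, -0.7, -0.5]
finger_gap: 0.006
grip_force: 0.0
```

```bash
python3 -m crank '[[1,0.02,0,0,0],[1,0.015,0,0,0],[1,0.012,0,0,0],[1,0.012,0,0,0],[1,0.012,0,0,0],[1,0.012,0,0,0],[1,0.012,0,0,0]]'
python3 -m crank '[[1,0.012,0,0,0],[1,0.012,0,0,0],[1,0.01,0,0,0],[1,0,0,0,0],[1,0,0,0,0],[1,0,0,0,0],[1,0,0,0,0],[1,0,0,0,0],[1,0,0,0,0],[1,0,0,0,0]]'
python3 - <<'E'
from h import *
a,c=shot('scene','j1.png');b,d=shot('side','j2.png')
A=cv2.resize(a[80:210,210:340],(400,400),interpolation=cv2.INTER_CUBIC);B=cv2.resize(b[80:210,265:395],(400,400),interpolation=cv2.INTER_CUBIC)
cv2.imwrite('pics/j.png',np.hstack([A,B])[:,:,::-1])
E
```

```text
clock: 11.45
tcp_pos: [0.53, 0.2021, 0.2997]
eef_rot: [0.0, -0.679, 0.734, -0.0]
force: [0.5, -0.6, 0.1]
finger_gap: 0.008
grip_force: 0.0
clock: 12.45
tcp_pos: [0.5275, 0.1694, 0.2995]
eef_rot: [-0.0, -0.679, 0.734, -0.0]
force: [0.7, 0.5, 0.5]
finger_gap: 0.008
grip_force: 0.0
```

View pics/j.png

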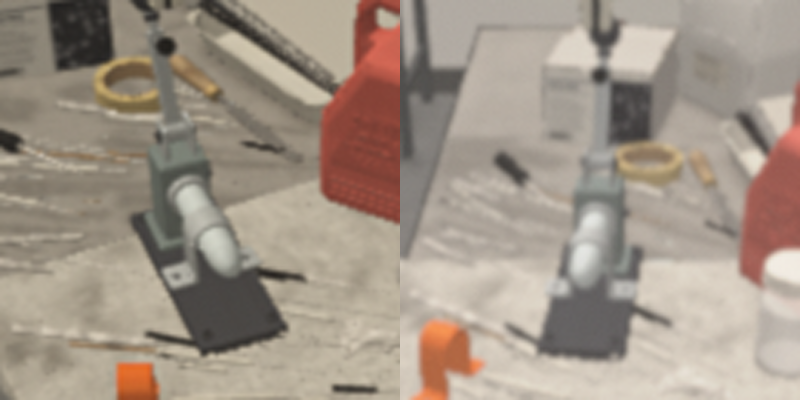

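The saddle still hangs square on the mandrel, but the arm seems still upright (foot at crop (163,45)). I compare this with the predicted angles.

```bash
python3 - <<'E'
from h import *
c=cam('scene');d=cam('side');u=np.array([.08,.997,0])
def pt(a,r,s): # along arm r, foot offset s
    y=.078-r*np.cos(a)-s*np.sin(a); z=.148+r*np.sin(a)-s*np.cos(a); return np.array([.5225,.0952,0])+y*u+[0,0,z]
for a in(2.0,1.8,1.7,1.57,1.4,1.2):
    o=[]
    for k,x0,y0 in((c,210,80),(d,265,80)):
        for r,s in((.15,0),(.098,.042)): o.append(((proj(k,pt(a,r,s))-[x0,y0])*400/130).round().astype(int).tolist())
    print(a,pt(a,.15,0).round(3),'crop ball/foot scene,side',o)
E
```

```text
2.0 [0.534 0.235 0.284] crop ball/foot scene,side [[146, -8], [167, 45], [204, 30], [199, 73]]
1.8 [0.531 0.207 0.294] crop ball/foot scene,side [[154, -3], [173, 57], [201, 30], [197, 82]]
1.7 [0.53  0.192 0.297] crop ball/foot scene,side [[158, 2], [177, 64], [200, 32], [196, 87]]
1.57 [0.529 0.173 0.298] crop ball/foot scene,side [[164, 10], [181, 74], [198, 37], [194, 95]]
1.4 [0.527 0.148 0.296] crop ball/foot scene,side [[173, 24], [187, 89], [196, 46], [193, 108]]
1.2 [0.524 0.119 0.288] crop ball/foot scene,side [[183, 45], [193, 109], [193, 63], [192, 125]]
```

```bash
python3 - <<'E'
from h import *
for f,x0,x1,y0,y1 in(('a.png',245,275,65,105),('j1.png',235,285,50,115),('b.png',320,345,80,112),('j2.png',315,350,60,115)):
    g=cv2.cvtColor(cv2.imread('pics/'+f),cv2.COLOR_BGR2GRAY)[y0:y1,x0:x1]
    n,l,s,ce=cv2.connectedComponentsWithStats((g<60).astype(np.uint8)); print(f,[(s[i].tolist(),(ce[i]+[x0,y0]).round(1).tolist()) for i in range(1,n) if s[i,4]>8])
c=cam('scene');d=cam('side')
print('tip now',proj(c,[.5275,.169,.278]),proj(d,[.5275,.169,.278]), monitor.observe()['tcp_pos'])
E
```

```text
a.png [([8, 9, 10, 9, 63], [257.9, 78.4]), ([0, 25, 1, 9, 9], [245.0, 94.0]), ([16, 28, 5, 5, 20], [263.2, 94.8])]
j1.png [([0, 0, 50, 18, 404], [256.7, 57.7]), ([28, 19, 2, 13, 18], [263.5, 74.7]), ([18, 26, 6, 8, 24], [255.1, 79.6]), ([0, 29, 11, 22, 210], [239.7, 89.9]), ([40, 30, 10, 8, 30], [280.1, 83.2]), ([26, 43, 6, 5, 21], [263.4, 94.8])]
b.png []
j2.png []
tip now [264.00587999  89.44994031] [329.01886734  97.99610808] [0.52744426 0.16931429 0.29954828]
```

```bash
python3 -m crank '[[1,0,0,0,0],[1,0,0,0,0],[1,0,0,0,0],[1,0,0,0,0],[1,0,0,0,0]]'
python3 - <<'E'
from h import *
a,c=shot('scene','k1.png');b,d=shot('side','k2.png');w,e=shot('wrist','k3.png')
A=cv2.resize(a[40:140,210:310],(400,400),interpolation=cv2.INTER_CUBIC);B=cv2.resize(w,(640,400))[:,120:520]
cv2.imwrite('pics/k.png',np.hstack([A,B])[:,:,::-1])
E
```

```text
clock: 13.05
tcp_pos: [0.5274, 0.1692, 0.2996]
eef_rot: [0.0, -0.679, 0.734, 0.0]
force: [0.5, 0.4, 0.1]
finger_gap: 0.011
grip_force: 0.0
```

View pics/k.png

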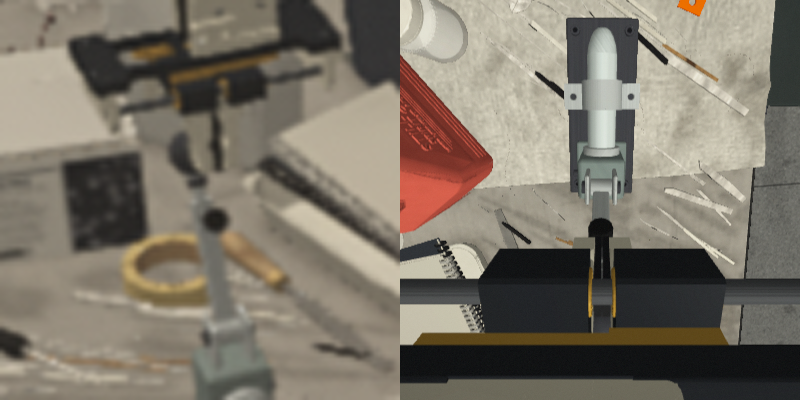

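View used up; it shows the closed fingers in front of the ball, with the arm still at about 2.0: the fingers passed over it. The saddle is well seated and square at wrist (603,95). I check the true fingertip height numerically.

```bash
python3 - <<'E'
from h import *
c=cam('scene');d=cam('side')
for z in(.278,.29,.30,.31): print(z,proj(c,[.5275,.169,z]).round(1),proj(d,[.5275,.169,z]).round(1))
g=cv2.imread('pics/k1.png',0);print(g[64:98,248:276:1])if 0 else None
for r in range(66,98): print(r,' '.join('%3d'%v for v in g[r,248:276]))
g=cv2.imread('pics/k2.png',0);print('side')
for r in range(76,110): print(r,' '.join('%3d'%v for v in g[r,318:344]))
E
```

```text
0.278 [264.   89.4] [329.  98.]
0.29 [263.7  86.2] [329.   94.6]
0.3 [263.5  83.4] [329.   91.7]
0.31 [263.3  80.6] [328.9  88.8]
66  63  70  72  77  87  91  89  50  34  34  36  34  36  36  35  40  65  96 102  83  74  79  92 111 109 108 115 114
67  93 108 110 111 113 106  86  47  34  36  42  45  49  52  51  54  82 107 116 114 113 112 115 121 118 112 114 112
68 118 121 121 120 119 115  99  68  58  66  75  80  87  91  78  61  90 119 121 120 118 118 115 119 116 112 113 111
69 121 121 120 120 120 121 117 108 102 107 113 114 115 113  90  54  77 116 121 118 117 119 119 121 119 115 114 111
70 121 120 120 120 119 121 121 122 117 114 118 120 119 118  99  51  57 100 117 117 117 119 121 122 120 116 114 111
71 120 120 120 120 120 119 120 122 121 118 119 118 119 118 100  49  46  87 115 119 118 119 120 121 120 117 116 113
72 118 120 120 120 121 119 113 109 110 118 119 118 119 117 100  51  46  85 113 119 118 120 121 121 120 118 115 113
73 118 118 120 120 117 106  90  78  89 112 118 118 118 120 102  56  52  92 119 120 119 120 122 121 121 118 115 113
74 112 115 116 118 109  84  69  65  75 101 119 118
[... 5662 characters left out ...]
  79 109 141 164 174 175 177 177 179 179 184 186 184
104 163 165 165 165 164 166 170 169 150 110  71  59  58  72 100 129 154 162 164 165 166 168 169 172 172 168
105 156 155 156 156 159 158 160 159 147 113  78  62  63  78 103 122 136 143 145 149 151 155 158 159 161 160
106 148 147 146 147 149 153 154 155 147 129 100  83  84 100 115 113 106 109 112 118 120 125 130 133 136 135
107 145 144 140 143 147 154 159 160 157 147 131 118 119 128 129 105  83  77  79  82  89  90  93  97  97  99
108 146 143 140 142 148 158 166 168 167 163 151 142 142 146 139 106  71  63  64  67  71  72  73  76  75  76
109 154 153 151 149 152 161 165 167 169 166 157 150 150 150 141 106  75  66  66  68  69  70  68  72  68  70
```

Shut, the fingertips sit near TCP height (z ≈ 0.30), so they skimmed over the ball. I go back over it and push about 20 mm lower.

```bash
python3 -m crank '[[1,0,0,-0.04,0],[1,0,0,-0.04,0],[1,-0.042,0,0,0],[1,-0.042,0,0,0],[1,-0.043,0,0,0],[1,0,0,0,0],[1,0,0,0.04,0],[1,0,0,0.04,0],[1,0,0,0.02,0],[1,0,0,0,0]]'
python3 -m crank '[[1,0,0,0,0],[1,0,0,0,0]]'
```

```text
clock: 14.2
tcp_pos: [0.5359, 0.2946, 0.2761]
eef_rot: [-0.003, -0.679, 0.734, 0.0]
force: [-0.5, 0.3, 0.3]
finger_gap: 0.004
grip_force: 0.0
clock: 14.4
tcp_pos: [0.5382, 0.2962, 0.2816]
eef_rot: [0.001, -0.679, 0.734, -0.0]
force: [1.5, -0.2, 1.0]
finger_gap: 0.005
grip_force: 0.0
```

```bash
python3 -m crank '[[1,0.02,0,0,0],[1,0.015,0,0,0],[1,0.01,0,0,0],[1,0.01,0,0,0],[1,0.01,0,0,0],[1,0.01,0,0,0]]'; python3 - <<'E'
from h import *
shot('scene','l.png');c=cam('scene')
g=cv2.imread('pics/l.png',0)[90:115,255:285]
n,l,s,ce=cv2.connectedComponentsWithStats((g<60).astype(np.uint8)); print([(s[i].tolist(),(ce[i]+[255,90]).round(1).tolist()) for i in range(1,n) if s[i,4]>8])
E
```

```text
clock: 15.0
tcp_pos: [0.5318, 0.2204, 0.2811]
eef_rot: [0.001, -0.679, 0.734, -0.0]
force: [-0.8, 1.5, 1.0]
finger_gap: 0.001
grip_force: 0.6
[([9, 8, 7, 7, 31], [267.0, 100.8])]
```

The foot now shows at (267,101), so the arm is near 1.7 and following. I keep pushing past upright.

```bash
python3 -m crank '[[1,0.01,0,0,0],[1,0.01,0,0,0],[1,0.01,0,0,0],[1,0.01,0,0,0],[1,0.01,0,0,0],[1,0,0,0,0],[1,0,0,0,0],[1,0,0,0,0],[1,0,0,0,0],[1,0,0,0,0]]'; python3 - <<'E'
from h import *
shot('scene','n.png');c=cam('scene');x0,y0=250,85
g=cv2.imread('pics/n.png',0)[y0:165,x0:310]
n,l,s,ce=cv2.connectedComponentsWithStats((g<60).astype(np.uint8)); print([(s[i].tolist(),(ce[i]+[x0,y0]).round(1).tolist()) for i in range(1,n) if s[i,4]>8])
u=np.array([.08,.997,0])
for a in(1.57,1.4,1.0,.5,.017):
  print(a,[proj(c,np.array([.5225,.0952,0])+(.078-r*np.cos(a)-f*np.sin(a))*u+[0,0,.148+r*np.sin(a)-f*np.cos(a)]).round(1).tolist() for r,f in((.15,0),(.098,.042))])
E
```

```text
clock: 16.05
tcp_pos: [0.5276, 0.1715, 0.2794]
eef_rot: [-0.0, -0.679, 0.734, 0.0]
force: [-0.9, -0.4, 0.9]
finger_gap: 0.011
grip_force: 0.0
[([31, 0, 19, 13, 43], [289.0, 89.4]), ([22, 30, 11, 11, 65], [277.4, 120.1]), ([24, 44, 5, 6, 25], [275.8, 131.6])]
1.57 [[263.4, 83.3], [268.9, 104.1]]
1.4 [[266.1, 87.9], [270.7, 109.0]]
1.0 [[272.5, 102.9], [274.5, 121.9]]
0.5 [[279.0, 126.2], [277.3, 137.7]]
0.017 [[282.2, 147.3], [277.3, 148.7]]
```

```bash
python3 -m crank '[[1,0,0,-0.03,0],[1,0,0,-0.04,0],[1,0,0,-0.04,0],[1,0,0,0,0],[1,0,0,0,0],[1,0,0,0,0],[1,0,0,0,0],[1,0,0,0,0],[1,0,0,0,0],[1,0,0,0,0]]'; python3 - <<'E'
from h import *
shot('scene','o.png');shot('side','o2.png');shot('wrist','o3.png');x0,y0=250,85
g=cv2.imread('pics/o.png',0)[y0:165,x0:310]
n,l,s,ce=cv2.connectedComponentsWithStats((g<60).astype(np.uint8)); print([(s[i].tolist(),(ce[i]+[x0,y0]).round(1).tolist()) for i in range(1,n) if s[i,4]>8])
d=cam('side');w=cam('wrist');u=np.array([.08,.997,0]);O=np.array([.5225,.0952,0])
B=O+(.078-.15)*u+[0,0,.1505]
print('ball exp side,wrist',proj(d,B),proj(w,B))
# saddle feet holes in wrist image, feet top z=.036
im=cv2.imread('pics/o3.png',0)
v=np.array([.997,-.08,0])
for sx in(-1,1): print('foot hole exp',proj(w,O-.02*u+sx*.040*v+[0,0,.036]))
E
```

```text
clock: 17.1
tcp_pos: [0.5276, 0.1712, 0.3893]
eef_rot: [-0.0, -0.679, 0.734, 0.0]
force: [0.1, -0.3, 0.2]
finger_gap: 0.003
grip_force: 0.0
[([31, 0, 19, 13, 41], [288.7, 89.3]), ([25, 58, 12, 9, 58], [281.8, 147.6])]
ball exp side,wrist [325.0628831  150.50727028] [321.66865007  50.73666829]
foot hole exp [345.20664156  96.76378487]
foot hole exp [297.98784642  96.64344084]
```

Ball at (282,148), which is just where a shut arm (0.017) puts it. A last numeric check that the saddle has not shifted:

```bash
python3 - <<'E'
from h import *
d=cam('side');c=cam('scene');w=cam('wrist');u=np.array([.08,.997,0]);v=np.array([.997,-.08,0]);O=np.array([.5225,.0952,0])
for A,B,k in(('k1.png','o.png',c),('k2.png','o2.png',d)):
    a=cv2.imread('pics/'+A,0);b=cv2.imread('pics/'+B,0)
    for sx in(-1,1):
        x,y=proj(k,O-.02*u+sx*.042*v+[0,0,.036]).round().astype(int)
        r=cv2.matchTemplate(b[y-13:y+14,x-13:x+14],a[y-8:y+9,x-8:x+9],cv2.TM_CCOEFF_NORMED);_,m,_,l=cv2.minMaxLoc(r);print(A,sx,(x,y),'shift',np.array(l)-5,round(m,3))
im=cv2.imread('pics/o3.png',0)
for x,y in((345,97),(298,97)):
    p=im[y-10:y+11,x-10:x+11]; n,l,s,ce=cv2.connectedComponentsWithStats((p<np.median(p)*.75).astype(np.uint8)); 
    for i in range(1,n):
        if 3<s[i,4]<40: q=ce[i]+[x-10,y-10]; X=onz(w,q,.036); print('hole?',q,s[i,4],X.round(4),'jig xy',((X-O)@v).round(4),((X-O)@u).round(4))
E
```

```text
k1.png -1 (np.int64(267), np.int64(168)) shift [0 0] 0.999
k1.png 1 (np.int64(290), np.int64(162)) shift [0 0] 1.0
k2.png -1 (np.int64(315), np.int64(172)) shift [0 0] 0.999
k2.png 1 (np.int64(339), np.int64(173)) shift [0 0] 0.999
hole? [345.17391304  96.43478261] 23 [0.481  0.0779 0.036 ] jig xy -0.0399 -0.0205
hole? [345.5 107. ] 8 [0.4814 0.095  0.036 ] jig xy -0.041 -0.0035
hole? [288.83333333  95.16666667] 18 [0.576  0.0685 0.036 ] jig xy 0.0555 -0.0223
hole? [297.66666667  96.625     ] 24 [0.5613 0.072  0.036 ] jig xy 0.0406 -0.02
```

Holes lie at jig y = -20.5 and -20.0 mm and x = -39.9 and +40.6 mm, so the saddle is centred and square, unmoved by the clamp. Handing in.

```bash
python3 -c "
from bench import bot
print(bot.close_job())"
```

```text
the job is handed in; nothing more can be done
None
```

The job is handed in: the wide saddle hangs square on the mandrel within about 1 mm of the seat, and the hold-down arm is shut on it. The fingers are clear and nothing touched the narrow saddle or the ink bottle; the foot's press was judged from the arm's angle, not measured.

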